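# Load the vibrating table and pull its knob on

## Robot

A 7-joint arm with a two-finger parallel gripper is mounted at the origin on the work surface; the furniture and walls round the work are solid. World frame = base frame: x ahead of the robot, y to its left, z up, the work surface at z = 0. Lengths are in m, angles in rad, forces in N, time in s.
With the tool pointing down it reaches from about 0.425 to 0.925 m from the base axis. Payload 6.8 kg.
Tool frame: the origin (TCP) lies at the very end of the fingers, on their centre line; the grasp point (between the pads) lies 19 mm behind it; y points along the fingers, z is the direction in which the jaws open and shut, and the axes are right-handed (so a half turn about y gives the same grasp; the last joint's range is limited). The gripper opens to 85 mm and grips with 20 to 120 N. Pads are 22 mm wide; open, the fingers measure 114 mm over their backs; the gripper's body (76 mm by 85 mm) begins 54 mm behind the grasp point. The pads swing forward as they close: fully open they stand 13 mm farther back than shut.
Start: joints at [-1.278, 0.477, 0.022, 1.555, -0.011, 1.109, -0.083], TCP at [0.263, 0.622, 0.231] pointing down, gripper open.
Joint ranges: [-2.96, 2.96], [-0.34, 2.1], [-1.41, 1.46], [0.24, 2.44], [-1.37, 4.51], [0.17, 1.92], [-2.96, 2.96]. Speed limits (rad/s): [2.39, 2.39, 3.14, 3.14, 3.14, 3.14, 3.14].

## Interface

Orientations are given as a unit quaternion [w, x, y, z].
In Python, from station import * gives the robot as it stands.
- The arm moves only by the shell command python3 -m jog 'ROWS' [OPENING] [FORCE]. ROWS is JSON, a list of rows, each a list of 2 entries, a list of its own where there are three numbers: the shift along the tool's x, y, z in mm, then the turn about the tool's y in rad. A call has 1 to 20 rows; each row is the pose to reach, as a shift and turn from the pose commanded when the call began, along the tool's axes at that moment; what a row does not reach only later rows make up. A row lasts 1/12 s, in which the tool goes at most 41.7 mm and 7.16 degrees, less where a joint would pass 70% of its speed; a pose out of reach is approached as far as the arm can. A call with a gripper value outside its range is refused whole. OPENING is the finger opening in mm, from 0 to 85.4, set as the call begins (- or left out, the last holds). The fingers move at their own pace and stop on an object; FORCE is the grip in N (left out, the last holds). Time passes only in rows, so rows that repeat a pose let the fingers close. It gives the time, the measured TCP pose, the force and the opening at its end, in the units of the state.
- get_obs(): the state, without advancing time (a new reading comes with each control period).
- read_camera(name): name is "side" or "top"; returns a dict with "img" (420x560x3 uint8, red, green, blue), "depth" (420x560 float32, m along the optical axis (not along the pixel's ray), 0 where there is no reading), "fx", "fy", "cx", "cy" (pixels), "rvec" (rotation vector, rad) and "tvec" (3), from world to camera coordinates, as OpenCV has them. Camera axes: x right, y down, z forward; pixel columns grow to the right and rows downward; lengths in m; the calibration is good to about 2 mm. A picture is of the moment at which its call begins.
- hand_in(): hands the job in, once; it reports no verdict.
The state is a dict: "t": time; "q": joint angles; "joint_vel": joint speeds; "joint_torque": joint torques, N m; "eef_pos": TCP position; "tool_rot": TCP orientation; "contact_force": force on the tool from outside, world axes, zero at the start; "torque": the same for the moment, N m; "gripper_width": opening from 0.0 (shut) to 1.0 (fully open).
Only numpy, scipy, OpenCV 4.12 (cv2) and the standard library are available. Lean on these libraries where they do the work, as an engineer would, in place of code of your own. Each camera call takes 0.05 s, during which the arm holds its last target.

## Task

Lift the steel parts pan by its bow handle and set it down gently, level and with its three standoffs still in it, flat on the deck of the vibrating table inside the low rim. Once the pan is down and let go, switch the table on: pull the round knob on its control box straight out until it snaps over, and leave it standing out. Leave the other things on the bench where they are.

Things in the scene. Friction and masses are not known exactly. Their poses are not given: they have to be found in the camera images.
- pan: open sheet-steel parts pan with a fixed dark bow handle over it. Pan 96 mm long (its x) by 70 mm wide (its y), walls 26 mm high and 3 mm thick, floor 3 mm; the handle brackets make it 108 mm long over all. 0.25 kg nominal. Origin: centre of its underside; z up.
- handle (a point): middle of the pan's handle bar: a round bar of 10 mm diameter, straight for 68 mm along the pan's x, its axis 88 mm above the pan's underside. Axes as the pan's.
- standoff_1: brass-coloured hexagonal standoff, 10 x 11 x 22 mm, 12 g, loose in the pan, standing on end at first; it may fall over there. Origin: centre of one end face.
- standoff_2: as standoff_1
- standoff_3: as standoff_1
- vib_table: grey bench vibrating table, fixed, 150 mm deep (x) by 230 mm wide (y). Its front (-x) faces roughly to the robot. Left half (+y): low base with the deck. Right half: control box, 94 mm high, front face at x = -10 mm, from y = -115 to -17 mm. Origin on the bench under the middle; x points to its back, y to its left, z up.
- deck (a point): centre of the deck's upper face, 46 mm above the bench. The flat of the deck is 140 mm (x) by 120 mm (y) inside a rim 3 mm thick and 8 mm high. The pan fits in any yaw near the table's, either way round. Axes as vib_table's.
- knob_back (a point): on the knob's axis, at the rear face of its head; moves with it. Knob: black mushroom head, diameter 44, 13 mm thick, on a level steel stem of diameter 9, 66 mm above the bench. When in, 34 mm lie free between box front and head (29 mm at the stem, which has a bush of diameter 18): fingers fit in from above, beside or over the stem. Axes as vib_table's; it pulls out to -x.
- pull_knob (a joint): travel of the knob in m: 0 = in (off), 0.016 = fully out (on). Over-centre spring: it takes about 8 N to start it, the force falls to nothing at 0.008, and beyond that it snaps out by itself to 0.016 and stays; pushed back past 0.008 it snaps in again. It does not turn.
- tray_nuts: bystander: black open tray of nuts, 64 x 90 x 24 mm, without a handle; origin under its centre
- solder_spool: bystander: spool of solder wire standing on its flange, 74 x 62 x 76 mm; origin under its centre
- tip_cleaner: bystander: round black cup with brass wool, 64 mm wide, 37 mm high; origin under its centre
Mind the look-alikes: they are no part of the job. There is more than one size of the pan; the one meant has the size given above.

How it is judged:
On the way, in this order (a step that is already met when the one before it is completed fails the run):
1. the pan rests flat on the deck inside the rim and has been let go (x of pan in the frame of deck between -0.038 and 0.038 m and y of pan in the frame of deck between -0.032 and 0.032 m and z of pan in the frame of deck between -0.004 and 0.004 m and angle between pan's own z axis and vertical below 0.06 rad and contact force between the fingers and pan below 0.2 N and linear speed of pan below 0.02 m/s), for 0.2 s.
2. the knob has been pulled out and snapped over (value of joint pull_knob above 0.013 m), for 0.2 s.
At the end, for the whole second after the job is handed in: The pan rests on the deck: its underside within 4 mm of the deck's face, tilted less than 0.06 rad, its centre within 38 mm (deck x) and 32 mm (deck y) of the deck's centre, and at rest; all three standoffs lie within its walls; the knob stands out at more than 13 mm of its 16 mm and is still (x of pan in the frame of deck between -0.038 and 0.038 m and y of pan in the frame of deck between -0.032 and 0.032 m and z of pan in the frame of deck between -0.004 and 0.004 m and angle between pan's own z axis and vertical below 0.06 rad and x of standoff_1 in the frame of pan between -0.048 and 0.048 m and y of standoff_1 in the frame of pan between -0.035 and 0.035 m and z of standoff_1 in the frame of pan between -0.03 and 0.03 m and x of standoff_2 in the frame of pan between -0.048 and 0.048 m and y of standoff_2 in the frame of pan between -0.035 and 0.035 m and z of standoff_2 in the frame of pan between -0.03 and 0.03 m and x of standoff_3 in the frame of pan between -0.048 and 0.048 m and y of standoff_3 in the frame of pan between -0.035 and 0.035 m and z of standoff_3 in the frame of pan between -0.03 and 0.03 m and linear speed of pan below 0.02 m/s and value of joint pull_knob above 0.013 m and velocity of joint pull_knob between -0.01 and 0.01 m/s); the robot touches nothing.
It fails at once if the pan tipped more than 0.5 rad (angle between pan's own z axis and vertical above 0.5 rad).
It fails at once if the pan dropped or thrown (faster than 0.6 m/s while no finger holds it) (linear speed of pan above 0.6 m/s and contact force between the fingers and pan below 0.1 N).
It fails at once if a bystander (nut tray, solder spool, tip cleaner) moved more than 30 mm (distance of any of tray_nuts, solder_spool, tip_cleaner from where it was at the start of the episode above 0.03 m).
It also fails if it takes over 53 s, if anything falls off the work surface, if the arm or the gripper's body presses on something with over 40 N, if the wrist force passes 120 N, or if a joint passes its speed limit or range.

## Working session

There is one attempt and no reset: what is moved stays moved. The work goes in short steps, Python scripts to look and compute and a shell command to move; the robot and the scene stay as the last step left them, time stands still between calls to the robot, and variables do not carry over. Pictures are saved under pics/ and viewed, and the job is handed in when it is done.

```bash
ls; mkdir -p pics
cat > h.py <<'E'
import numpy as np, cv2
from station import *
def cam(n):
    c=read_camera(n); np.savez('%s.npz'%n,**c); return c
def load(n): return dict(np.load('%s.npz'%n))
def w(c,u,v,d=None):
    if d is None: d=c['depth'][int(round(v)),int(round(u))]
    R=cv2.Rodrigues(c['rvec'])[0]
    p=np.array([(u-c['cx'])/c['fx']*d,(v-c['cy'])/c['fy']*d,d])
    return R.T@(p-np.ravel(c['tvec']))
def proj(c,P):
    R=cv2.Rodrigues(c['rvec'])[0]; p=R@np.array(P)+np.ravel(c['tvec'])
    return p[0]/p[2]*c['fx']+c['cx'],p[1]/p[2]*c['fy']+c['cy']
def cloud(c):
    v,u=np.mgrid[0:420,0:560]; d=c['depth'].astype(float)
    R=cv2.Rodrigues(c['rvec'])[0]
    p=np.stack([(u-c['cx'])/c['fx']*d,(v-c['cy'])/c['fy']*d,d],-1)-np.ravel(c['tvec'])
    P=p@R; P[d==0]=np.nan
    return P
def crop(c,u0,v0,u1,v1,k,name):
    im=cv2.resize(c['img'][v0:v1,u0:u1],None,fx=k,fy=k,interpolation=cv2.INTER_CUBIC)
    cv2.imwrite('pics/'+name,im[:,:,::-1])
E
python3 - <<'E'
from h import *
for n in('top','side'):
    c=cam(n); crop(c,0,0,560,420,1.4,n+'0.png'); print(n,c['rvec'],c['tvec'],c['fx'],c['cx'],c['cy'])
o=get_obs(); print({k:np.round(v,3) for k,v in o.items()})
print(cv2.Rodrigues(np.zeros(3))[0].shape)
E
```

```text
pics
top [ 2.15371171 -2.11210005  0.19296355] [-0.05525303  0.50399632  1.36022657] 387.45505226697946 282.19599810379145 208.49618777787785
side [ 2.18823964  1.3273573  -0.4344033 ] [-0.2169829  -0.32274699  1.50644827] 412.9965915599484 274.4873811970721 204.25687758860317
{'t': np.float64(0.1), 'q': array([-1.278,  0.478,  0.022,  1.556, -0.012,  1.109, -0.083]), 'joint_vel': array([-0.   , -0.004,  0.001, -0.002, -0.001, -0.002,  0.   ]), 'joint_torque': array([ 6.0000e-03, -5.9776e+01,  1.6150e+00, -2.8195e+01,  1.3000e-02,
        5.0000e-03, -0.0000e+00]), 'eef_pos': array([0.263, 0.621, 0.23 ]), 'tool_rot': array([-0.692,  0.694, -0.141,  0.141]), 'contact_force': array([ 0.44 ,  0.254, -0.178]), 'torque': array([ 0.026, -0.025, -0.015]), 'gripper_width': np.float64(1.0)}
(3, 3)
```

View pics/top0.png

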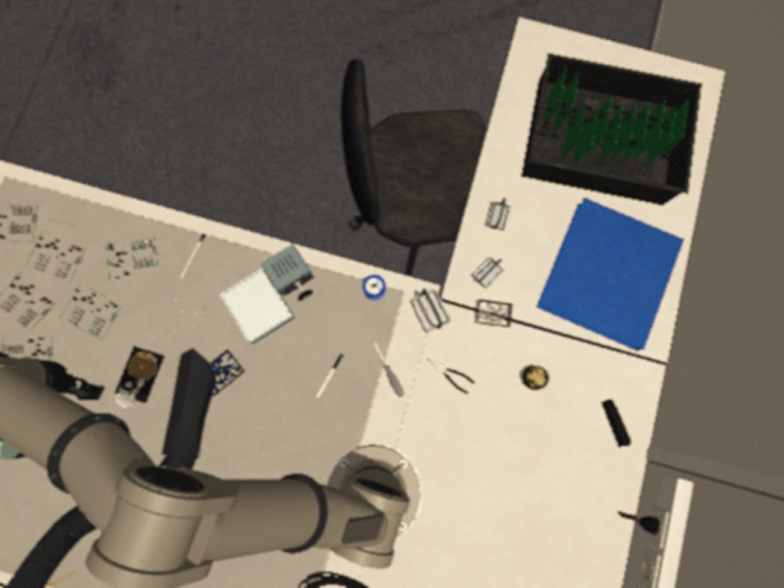

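View pics/side0.png

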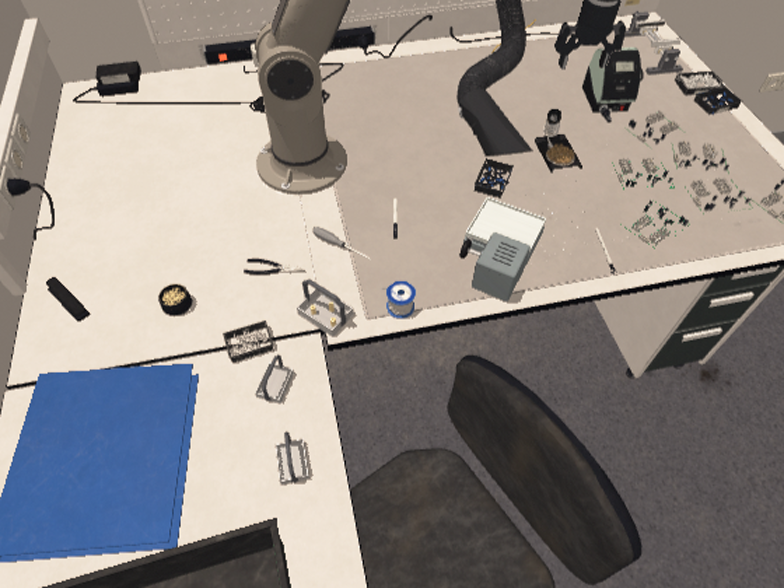

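Run:
```python
from h import *
c=load('top'); crop(c,270,120,400,220,6,'t1.png'); crop(c,140,160,240,250,6,'t2.png')
s=load('side'); crop(s,180,190,300,280,6,'s1.png'); crop(s,320,130,400,220,6,'s2.png')
for n in('top','side'):
    c=load(n)
    for (P) in [(0,0,0),(.5,0,0),(.5,.3,0)]: print(n,proj(c,P))
```

```text
top (np.float64(266.45739428608755), np.float64(352.0575066542532))
top (np.float64(269.92196707321864), np.float64(211.6216760095406))
top (np.float64(189.524821323692), np.float64(210.0252856795143))
side (np.float64(215.0009713353063), np.float64(115.77497618139506))
side (np.float64(279.33305939294377), np.float64(215.40479050918182))
side (np.float64(361.80377153738743), np.float64(180.15746569444624))
```

View pics/t1.png

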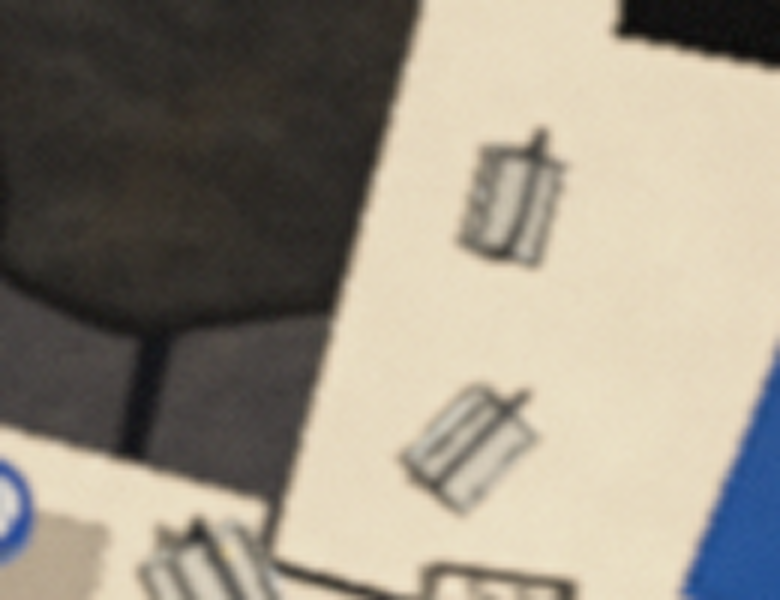

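View pics/s1.png

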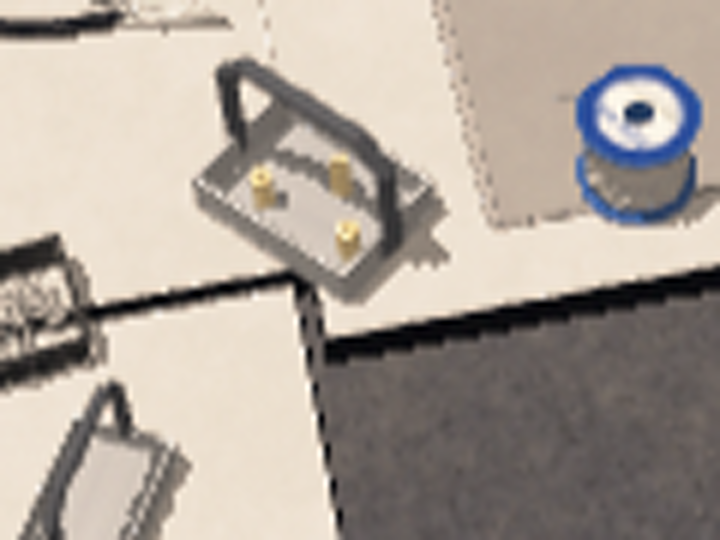

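View pics/t2.png

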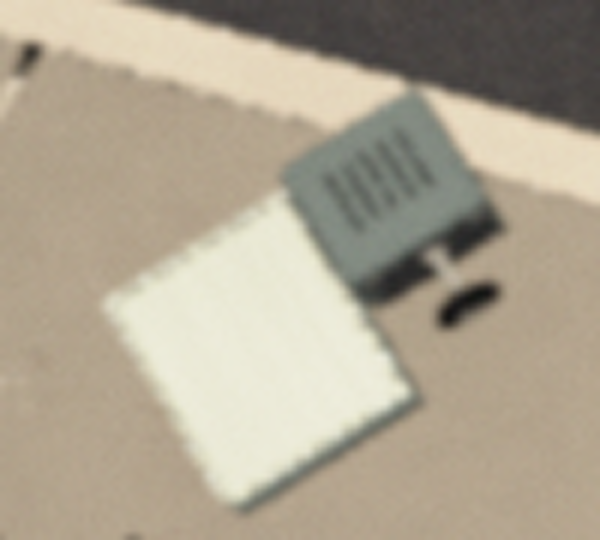

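View pics/s2.png

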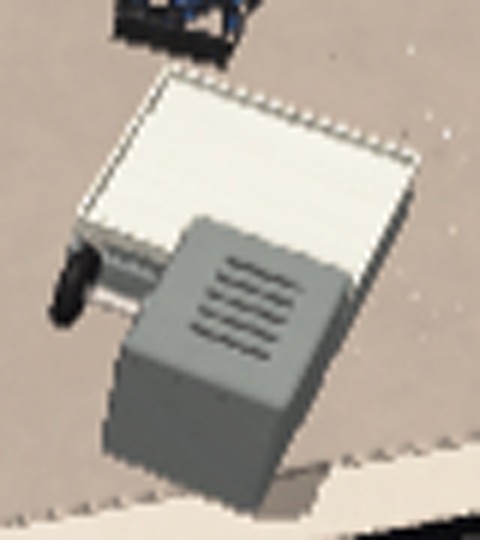

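Three handled pans: side px (232,218), (197,271) and (209,328) in 560‑wide images. The first is visibly the largest and the only one holding three brass standoffs. I'll check its size with the depth cloud.

Run:
```python
from h import *
for n,rois in(('top',{'pan':(290,203,322,240),'p2':(335,180,362,207),'p3':(345,138,367,167)}),('side',{'pan':(210,196,258,242),'p2':(180,250,214,292),'p3':(195,305,225,348)})):
    c=load(n);P=cloud(c)
    for k,(a,b,d,e) in rois.items():
        q=P[b:e,a:d].reshape(-1,3); q=q[(q[:,2]>.010)&(q[:,2]<.12)]
        low=q[q[:,2]<.032]; bar=q[q[:,2]>(.075 if k=='pan' else .05)]
        r=cv2.minAreaRect((low[:,:2]*1000).astype(np.float32))
        print(n,k,len(q),'rect',np.round(r[0],1),np.round(r[1],1),round(r[2],1),'zmax',np.nanpercentile(q[:,2],[90,98,100]).round(4))
        if len(bar)>4:
            m=bar.mean(0);_,s,V=np.linalg.svd(bar-m); t=(bar-m)@V[0]
            print('   bar',len(bar),m.round(4),'dir',np.degrees(np.arctan2(V[0,1],V[0,0])).round(1),'ext',np.ptp(t).round(3),(m+V[0]*(t.max()+t.min())/2).round(4))
# table
for n in('top','side'):
    c=load(n);P=cloud(c);q=P.reshape(-1,3);q=q[(q[:,2]>.03)&(q[:,2]<.11)&(q[:,0]>.35)&(q[:,0]<.75)&(q[:,1]>.05)&(q[:,1]<.4)]
    print(n,len(q),np.histogram(q[:,2],np.arange(.03,.111,.005)))
    for lo,hi,nm in((.042,.050,'deck'),(.04,.06,'deckrim'),(.088,.1,'box')):
        z=q[(q[:,2]>lo)&(q[:,2]<hi)]; r=cv2.minAreaRect((z[:,:2]*1000).astype(np.float32)); print(nm,len(z),np.round(r[0],1),np.round(r[1],1),r[2],z[:,2].mean())
```

```text
top pan 207 rect [ 462.4 -139.8] [100.3  69.6] 26.3 zmax [0.0938 0.096  0.098 ]
   bar 82 [ 0.4625 -0.1397  0.0894] dir -153.4 ext 0.105 [ 0.4633 -0.1393  0.0894]
top p2 103 rect [ 572.4 -286.6] [66.3 74.3] 50.2 zmax [0.0678 0.0708 0.0722]
   bar 43 [ 0.5659 -0.2911  0.0639] dir 135.8 ext 0.074 [ 0.5681 -0.2932  0.0639]
top p3 107 rect [ 728.  -321.8] [51.1 75.1] 75.9 zmax [0.0665 0.0689 0.0739]
   bar 41 [ 0.7247 -0.3207  0.0636] dir 165.4 ext 0.074 [ 0.7255 -0.3208  0.0636]
side pan 464 rect [ 466.7 -137.9] [104.   71.2] 26.2 zmax [0.0902 0.0927 0.0955]
   bar 116 [ 0.4689 -0.1382  0.0881] dir 26.5 ext 0.1 [ 0.466  -0.1396  0.0882]
side p2 250 rect [ 553.5 -288.1] [ 75.8 117.3] 73.4 zmax [0.0652 0.0672 0.0686]
   bar 78 [ 0.5741 -0.2959  0.0626] dir -44.3 ext 0.072 [ 0.5724 -0.2942  0.0627]
side p3 242 rect [ 730.7 -322.1] [50.6 74.7] 75.1 zmax [0.0657 0.0671 0.0687]
   bar 94 [ 0.7342 -0.3228  0.0631] dir -14.4 ext 0.076 [ 0.7301 -0.3218  0.0634]
top 2352 (array([ 41,  29, 357, 783, 257,  78,  16,  24,  22,  26,  27,  63, 338,
       269,  22,   0]), array([0.03 , 0.035, 0.04 , 0.045, 0.05 , 0.055, 0.06 , 0.065, 0.07 ,
       0.075, 0.08 , 0.085, 0.09 , 0.095, 0.1  , 0.105, 0.11 ]))
deck 1081 [555.  187.1] [150.  433.6] 36.22228240966797 0.04631836285284602
deckrim 1475 [556.6 188.7] [152.  438.8] 37.17946243286133 0.04765016533874806
box 641 [601.8 136.1] [133.3 309.8] 37.43300247192383 0.09439372779875314
side 2501 (array([ 59,  44, 537, 599, 137,  57,  50,  64,  52,  45,  60,  96, 592,
       109,   0,   0]), array([0.03 , 0.035, 0.04 , 0.045, 0.05 , 0.055, 0.06 , 0.065, 0.07 ,
       0.075, 0.08 , 0.085, 0.09 , 0.095, 0.1  , 0.105, 0.11 ]))
deck 1071 [493.8 270.1] [146.7 235. ] 34.893707275390625 0.045410313121841586
deckrim 1330 [494.2 269.6] [146.7 236.3] 34.93519592285156 0.04639677585142818
box 752 [540.2 221.6] [125.5 100.1] 33.35410690307617 0.09291739273543524
```

Run:
```python
from h import *
R={}
for n,roi in(('top',(150,170,230,250)),('side',(330,135,395,215))):
    c=load(n);P=cloud(c);a,b,d,e=roi;q=P[b:e,a:d].reshape(-1,3)
    im=c['img'][b:e,a:d].reshape(-1,3).astype(int)
    for lo,hi,nm in((.04,.058,'deck'),(.088,.1,'box')):
        m=(q[:,2]>lo)&(q[:,2]<hi)
        if nm=='deck': m&=im.min(1)>190
        z=q[m]
        r=cv2.minAreaRect((z[:,:2]*1000).astype(np.float32)); print(n,nm,len(z),np.round(r[0],1),np.round(r[1],1),r[2],z[:,2].mean())
# knob (dark pixels) 
for n,roi in(('top',(205,195,230,220)),('side',(325,165,345,190))):
    c=load(n);P=cloud(c);a,b,d,e=roi;q=P[b:e,a:d].reshape(-1,3);im=c['img'][b:e,a:d].reshape(-1,3).astype(int)
    z=q[(im.max(1)<60)&(q[:,2]>.03)]; print(n,'knob',len(z),z.mean(0).round(4),z.min(0).round(4),z.max(0).round(4))
```

```text
top deck 1267 [464.7 311.6] [146.3 124. ] 33.92951965332031 0.04690707209493044
top box 636 [536.7 220.1] [132.3  97. ] 33.997955322265625 0.09440909300983649
side deck 1001 [462.8 312.8] [144.8 129.6] 34.879913330078125 0.04556112236906766
side box 752 [540.2 221.6] [125.5 100.1] 33.35410690307617 0.09291739273543524
top knob 68 [0.51   0.1978 0.0663] [0.4771 0.1699 0.0342] [0.542  0.2335 0.0936]
side knob 61 [0.4963 0.1796 0.0777] [0.4841 0.1659 0.0571] [0.5063 0.2015 0.0904]
```

```bash
cat > model.py <<'E'
from h import *
import sys
def T(o,yaw):
    c,s=np.cos(yaw),np.sin(yaw)
    return lambda p: np.array([o[0]+c*p[0]-s*p[1],o[1]+s*p[0]+c*p[1],p[2]])
def draw(n,segs,roi,k,name):
    c=load(n);u0,v0,u1,v1=roi
    im=cv2.resize(c['img'][v0:v1,u0:u1],None,fx=k,fy=k,interpolation=cv2.INTER_CUBIC)[:,:,::-1].copy()
    for pl in segs:
        q=np.array([proj(c,p) for p in pl]); q=(((q-[u0,v0])+.5)*k-.5).round().astype(int)
        cv2.polylines(im,[q],False,(0,0,255),1)
    cv2.imwrite('pics/'+name,im)
def sq(t,x0,x1,y0,y1,z): return [t(p) for p in((x0,y0,z),(x1,y0,z),(x1,y1,z),(x0,y1,z),(x0,y0,z))]
def table(o,yaw,kx=-.044,ky=-.066):
    t=T(o,yaw); S=[sq(t,-.073,.073,.115-.126,.115,.054),sq(t,-.010,.075,-.115,-.017,.094)]
    a=np.linspace(0,2*np.pi,30)
    for x in(kx,kx-.013): S.append([t((x,ky+.022*np.cos(b),.066+.022*np.sin(b))) for b in a])
    S.append([t((-.01,ky,.066)),t((kx,ky,.066))])
    return S
E
python3 - <<'E'
from model import *
S=table((.4935,.2695),np.radians(34.4))
draw('top',S,(145,165,235,255),6,'m1.png'); draw('side',S,(320,130,400,220),6,'m2.png')
t=T((.4645,-.1394),np.radians(26.4))
P=[sq(t,-.048,.048,-.035,.035,.026),sq(t,-.048,.048,-.035,.035,0),[t((-.034,0,.088)),t((.034,0,.088))]]
draw('top',P,(280,190,340,250),8,'m3.png'); draw('side',P,(200,185,270,250),8,'m4.png')
E
cd pics; python3 -c "
import cv2,numpy as np
for a,b,o in(('m1','m2','ma'),('m3','m4','mb')):
    x=[cv2.resize(cv2.imread(i+'.png'),(400,int(400*cv2.imread(i+'.png').shape[0]/cv2.imread(i+'.png').shape[1]))) for i in(a,b)]
    h=max(i.shape[0] for i in x); cv2.imwrite(o+'.png',np.hstack([np.pad(i,((0,h-i.shape[0]),(0,0),(0,0))) for i in x]))
"
```

```text
(no output)
```

View pics/ma.png

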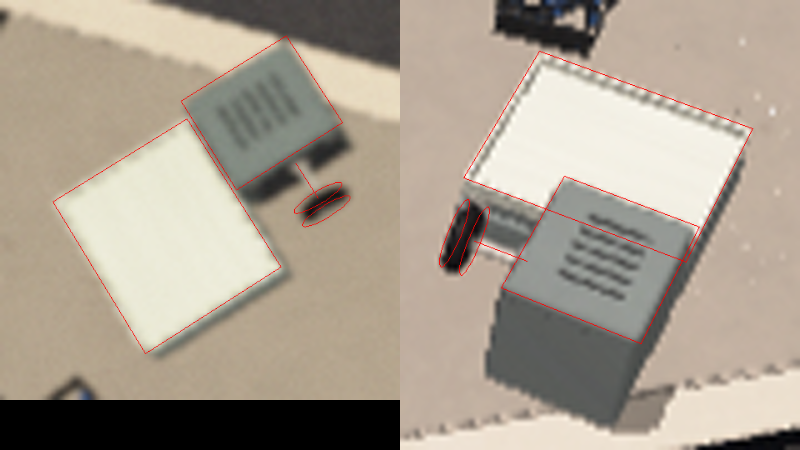

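View pics/mb.png

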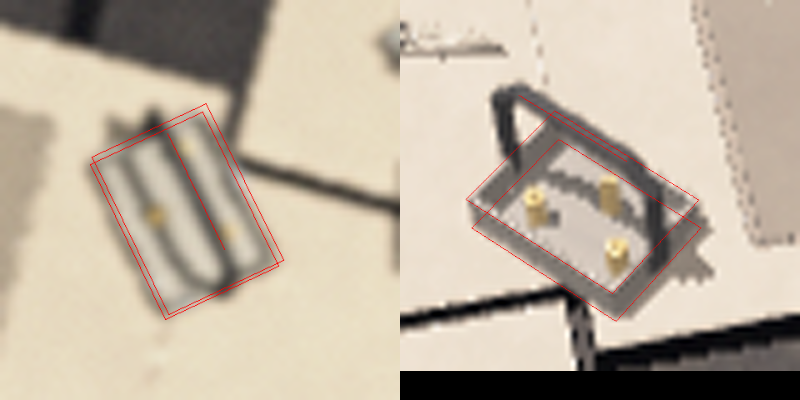

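Run:
```python
from h import *
c=load('top');s=load('side')
crop(c,285,195,335,245,14,'z1.png');crop(s,205,190,262,245,13,'z2.png')
```

```text
(no output)
```

View pics/z1.png

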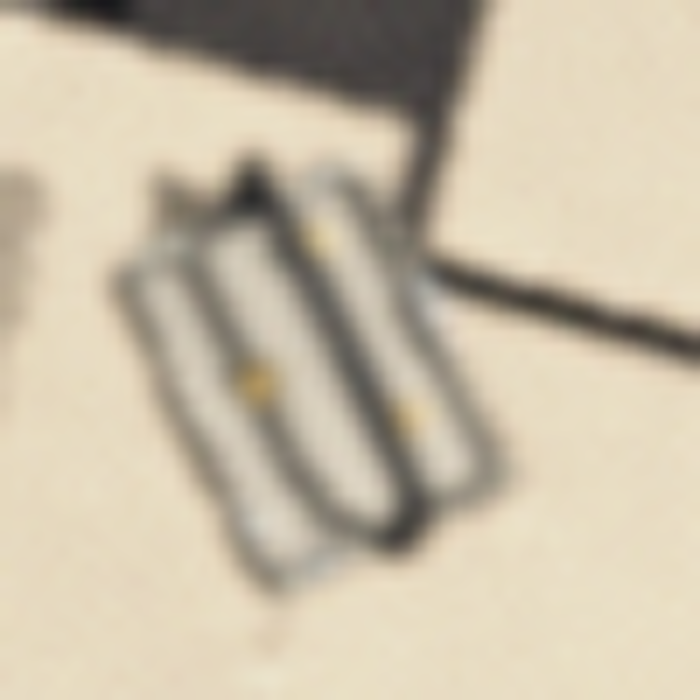

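View pics/z2.png

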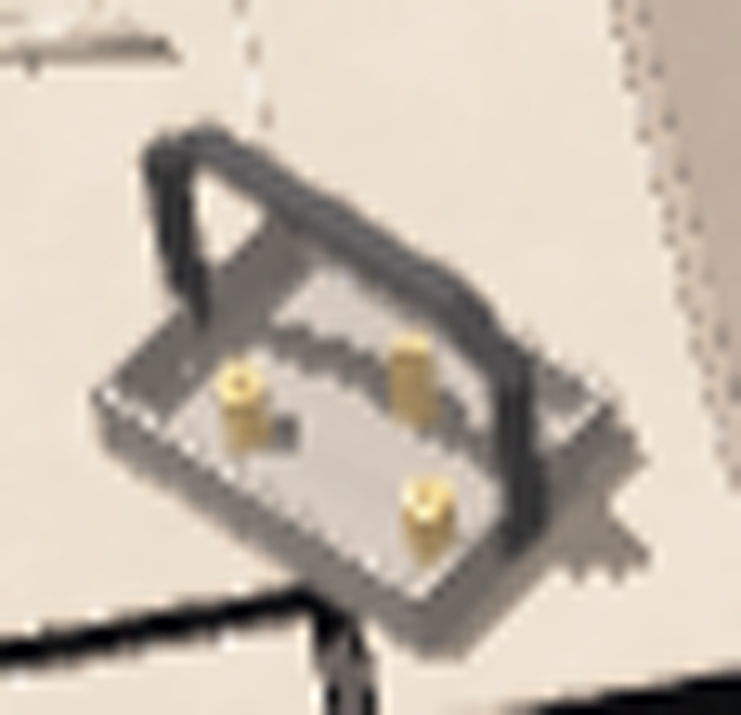

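Run:
```python
from model import *
from scipy.optimize import least_squares
c=load('top');s=load('side')
def px(a,k,u0,v0): return (np.array(a)+.5)/k-.5+[u0,v0]
tb=[px(a,14,285,195) for a in((285,230),(340,347),(395,465))]; sb=[px(a,13,205,190) for a in((210,140),(330,213),(455,290))]
tc=[px(a,14,285,195) for a in((120,275),(275,585),(505,470),(345,165))]
sc=[px(a,13,205,190) for a in((97,395),(420,605),(610,398))]
def lined(cc,pts,A,B):
    a=np.array(proj(cc,A));b=np.array(proj(cc,B));d=(b-a)/np.linalg.norm(b-a)
    return [ (p-a)[0]*d[1]-(p-a)[1]*d[0] for p in pts]
corn={k:None for k in range(4)}
C=np.array([(-.048,-.035),(.048,-.035),(.048,.035),(-.048,.035)])
def assign(t,cc,pts):
    pr=np.array([proj(cc,t((*q,.026))) for q in C]); r=[]
    for p in pts: 
        d=pr-p; r+=list(d[np.argmin((d**2).sum(1))])
    return r
for mode in('bar','cornT','cornS','all'):
    def f(v):
        t=T(v[:2],v[2]); A,B=t((-.034,0,v[3])),t((.034,0,v[3])); r=[]
        if mode in('bar','all'): r+=lined(c,tb,A,B)+lined(s,sb,A,B)
        if mode in('cornT','all'): r+=assign(t,c,tc)
        if mode in('cornS','all'): r+=assign(t,s,sc)
        return np.array(r+[(v[3]-.088)*10])
    R=least_squares(f,[.4645,-.1394,np.radians(26.4),.088]);print(mode,R.x[:2].round(4),np.degrees(R.x[2]).round(1),R.x[3].round(4),'rms px',np.sqrt(np.mean(R.fun**2)).round(2))
# bar z free triangulation
def f(v):
    t=T(v[:2],np.radians(26.5)); A,B=t((-.034,0,v[2])),t((.034,0,v[2])); m=(v[0]-.4645)*.894+(v[1]+.1394)*.447
    return np.array(lined(c,tb,A,B)+lined(s,sb,A,B)+[m*100])
R=least_squares(f,[.4645,-.1394,.088]);print(R.x.round(4))
```

```text
bar [ 0.2438 -0.2449] 26.1 0.0894 rms px 0.08
cornT [ 0.4631 -0.1361] 27.5 0.088 rms px 0.59
cornS [ 0.4661 -0.1391] 26.1 0.088 rms px 0.4
all [ 0.4642 -0.1375] 26.4 0.09 rms px 0.6
[ 0.4635 -0.1374  0.0893]
```

```bash
cat >> h.py <<'E'
from scipy.spatial.transform import Rotation as Ro
def tool():
    o=get_obs(); w_,x,y,z=o['tool_rot']; return o,Ro.from_quat([x,y,z,w_]).as_matrix()
def need(target,zyaw=None,R=None,p=None):
    """shift in tool axes mm to bring TCP to target; turn about tool y so tool z heads to zyaw (deg, mod 180)"""
    o,Rt=tool(); R=Rt if R is None else R; p=o['eef_pos'] if p is None else p
    s=R.T@(np.array(target)-p)*1000
    out=[s.round(1)]
    if zyaw is not None:
        cur=np.degrees(np.arctan2(R[1,2],R[0,2])); d=(zyaw-cur+90)%180-90
        # turn about tool y (down) positive => world yaw negative
        sign=-1 if R[2,1]<0 else 1
        out+= ['cur zyaw',round(cur,1),'world turn',round(d,1),'tool turn rad',round(np.radians(d)*sign,3)]
    return out
E
python3 - <<'E'
from h import *
o,R=tool(); print(R.round(3)); print(need((.464,-.1375,.16),116.3)); print(need((.52,.25,.23)))
E
```

```text
[[ 0.921 -0.001  0.39 ]
 [-0.39  -0.002  0.921]
 [ 0.    -1.    -0.002]]
[array([ 480.8,   71.5, -620. ]), 'cur zyaw', np.float64(67.0), 'world turn', np.float64(49.3), 'tool turn rad', np.float64(-0.86)]
[array([ 381.3,    0.8, -241.4])]
```

```bash
python3 -m jog '[[[381,0,-241],1.25],[[381,0,-241],1.25],[[381,0,-241],1.25],[[381,0,-241],1.25],[[381,0,-241],1.25],[[381,0,-241],1.25],[[381,0,-241],1.25],[[381,0,-241],1.25],[[381,0,-241],1.25],[[381,0,-241],1.25],[[381,0,-241],1.25],[[481,30,-620],2.28],[[481,30,-620],2.28],[[481,30,-620],2.28],[[481,30,-620],2.28],[[481,30,-620],2.28],[[481,30,-620],2.28],[[481,30,-620],2.28],[[481,30,-620],2.28],[[481,30,-620],2.28]]' 50 30
python3 - <<'E'
from h import *
print(get_obs()['q'].round(2),need((.464,-.1375,.07),-63.7)); print(tool()[1].round(3))
E
```

```text
t: 1.77
eef_pos: [0.466, -0.1208, 0.2025]
tool_rot: [0.159, -0.159, 0.689, -0.689]
contact_force: [0.8, 0.5, -0.5]
gripper_width: 0.586
[-0.53  0.23  0.77  2.07 -0.2   0.91 -0.77] [array([  9.2, 132.5,  14.2]), 'cur zyaw', np.float64(-63.9), 'world turn', np.float64(0.2), 'tool turn rad', np.float64(-0.004)]
[[-0.898  0.     0.439]
 [-0.439  0.    -0.898]
 [-0.    -1.    -0.   ]]
```

```bash
python3 -m jog '[[[9,40,14],0],[[9,70,14],0],[[9,70,14],0],[[9,70,14],0],[[9,70,14],0],[[9,70,14],0]]'
python3 - <<'E'
from h import *
print(get_obs()['eef_pos'].round(4),need((.464,-.1375,.07),-63.7))
s=cam('side');crop(s,195,120,275,250,5,'a1.png'); c=cam('top');crop(c,275,180,345,250,5,'a2.png')
E
```

```text
t: 2.27
eef_pos: [0.4665, -0.1351, 0.1343]
tool_rot: [-0.163, 0.161, -0.688, 0.688]
contact_force: [0.4, -0.4, 0.1]
gripper_width: 0.584
[ 0.4665 -0.1351  0.1343] [array([ 3.5, 64.3,  1. ]), 'cur zyaw', np.float64(-63.5), 'world turn', np.float64(-0.2), 'tool turn rad', np.float64(0.003)]
```

View pics/a1.png

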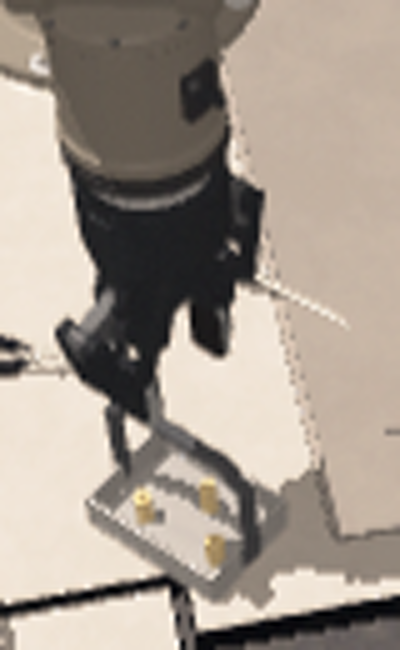

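Run:
```python
from h import *
s=load('side');o,R=tool();p=o['eef_pos']
for a in(-.025,0,.025): u,v=proj(s,p+R[:,2]*a+np.array([0,0,.013]));print(a,(u-195)*5,(v-120)*5)
for P in((.464,-.1375,.089),): u,v=proj(s,P);print((u-195)*5,(v-120)*5)
P=cloud(s); q=P[190:235,205:262].reshape(-1,3); q=q[(q[:,2]>.08)&(q[:,2]<.1)]; print(len(q),q.mean(0))
```

```text
-0.025 202.50846430714006 339.18631981220994
0 172.9619285859465 368.5804520017815
0.025 142.7593322027667 398.62726083692576
175.87054838927614 431.4931257864571
76 [ 0.47875322 -0.13345379  0.088887  ]
```

```bash
python3 -m jog '[[[3,25,1],0],[[3,50,1],0],[[3,64,1],0],[[3,64,1],0],[[3,64,1],0],[[3,64,1],0]]'; python3 -m jog '[[[0,0,0],0],[[0,0,0],0],[[0,0,0],0],[[0,0,0],0],[[0,0,0],0],[[0,0,0],0],[[0,0,0],0],[[0,0,0],0]]' 0 60
python3 - <<'E'
from h import *
print(get_obs()['eef_pos'].round(4))
s=cam('side');crop(s,195,120,275,250,5,'a3.png')
E
```

```text
t: 2.87
eef_pos: [0.4639, -0.1379, 0.0699]
tool_rot: [-0.162, 0.161, -0.688, 0.689]
contact_force: [0.4, 1.3, 0.3]
gripper_width: 0.585
t: 3.53
eef_pos: [0.4637, -0.1385, 0.0692]
tool_rot: [-0.162, 0.161, -0.688, 0.689]
contact_force: [0.5, -1.1, 6.5]
gripper_width: 0.09
[ 0.4637 -0.1385  0.0692]
```

View pics/a3.png

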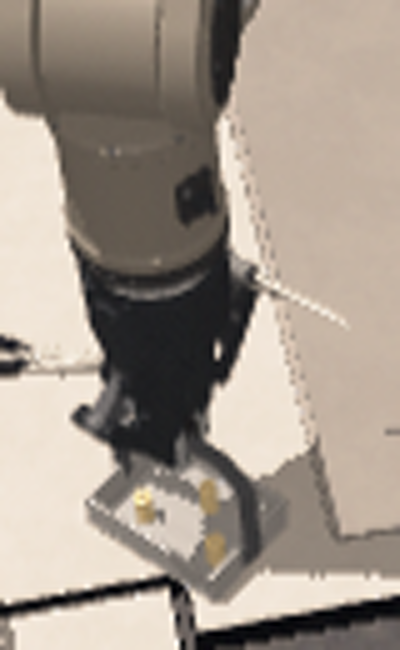

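```bash
python3 -m jog '[[[0,-4,0],0],[[0,-10,0],0],[[0,-18,0],0],[[0,-30,0],0],[[0,-45,0],0],[[0,-60,0],0],[[0,-75,0],0],[[0,-90,0],0],[[0,-105,0],0],[[0,-120,0],0],[[0,-130,0],0],[[0,-136,0],0],[[0,-140,0],0],[[0,-140,0],0],[[0,-140,0],0]]'
python3 - <<'E'
from h import *
o,R=tool();print(o['eef_pos'].round(4),o['gripper_width'],o['contact_force'].round(2),o['q'].round(2))
print(need((.465,.312,.22),-55.6),need((.52,.08,.22)))
s=cam('side');crop(s,185,90,275,240,5,'a4.png')
E
```

```text
t: 4.83
eef_pos: [0.4625, -0.1377, 0.2083]
tool_rot: [0.161, -0.162, 0.689, -0.688]
contact_force: [-0.1, 0.7, -2.8]
gripper_width: 0.094
[ 0.4625 -0.1377  0.2083] 0.09372022486925585 [-0.08  0.65 -2.82] [-0.52  0.23  0.79  2.07 -0.2   0.93 -0.73]
[array([-202.3,  -11.6, -401.6]), 'cur zyaw', np.float64(-63.6), 'world turn', np.float64(8.0), 'tool turn rad', np.float64(-0.139)] [array([-148.4,  -11.7, -169.4])]
```

View pics/a4.png

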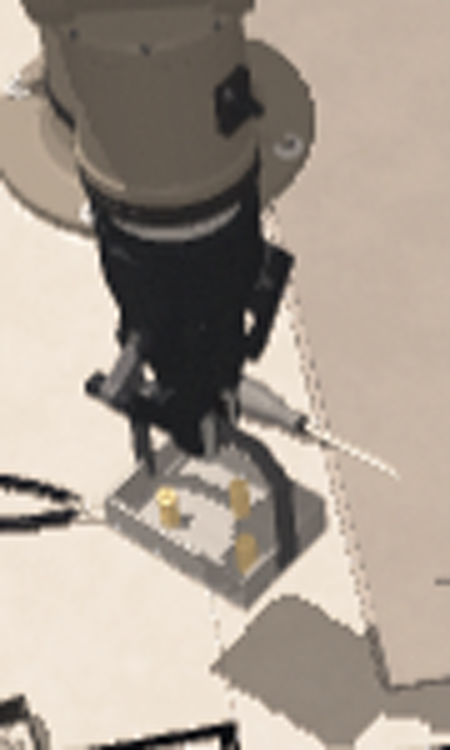

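```bash
python3 -m jog '[[[-1,0,-2],0],[[-3,-1,-6],0],[[-6,-1,-12],0],[[-10,-2,-20],0],[[-15,-3,-30],-0.01],[[-21,-4,-42],-0.02],[[-28,-5,-56],-0.03],[[-35,-6,-70],-0.04],[[-43,-7,-86],-0.05],[[-51,-8,-102],-0.06],[[-59,-9,-118],-0.07],[[-67,-10,-134],-0.08],[[-75,-11,-149],-0.09],[[-82,-12,-163],-0.1],[[-88,-12,-175],-0.11],[[-93,-12,-185],-0.12],[[-97,-12,-193],-0.13],[[-100,-12,-198],-0.135],[[-101,-12,-201],-0.139],[[-101,-12,-201],-0.139]]'
python3 - <<'E'
from h import *
o,R=tool();print(o['gripper_width'],o['contact_force'].round(2),o['q'].round(2))
print(need((.465,.312,.22),-55.6))
E
```

```text
t: 6.55
eef_pos: [0.4639, 0.0873, 0.2206]
tool_rot: [-0.209, 0.209, -0.675, 0.676]
contact_force: [-0.3, -0.1, -1.8]
gripper_width: 0.094
0.09404421679848113 [-0.26 -0.06 -1.78] [-0.89  0.16  0.65  2.07 -0.12  0.94 -1.15]
[array([-127.9,    0.5, -184.7]), 'cur zyaw', np.float64(-55.6), 'world turn', np.float64(0.0), 'tool turn rad', np.float64(-0.0)]
```

```bash
python3 -m jog '[[[-1,0,-2],0],[[-4,0,-6],0],[[-8,0,-11],0],[[-13,0,-19],0],[[-19,0,-28],0],[[-27,0,-39],0],[[-36,0,-52],0],[[-45,0,-65],0],[[-55,0,-79],0],[[-65,0,-94],0],[[-75,0,-109],0],[[-85,0,-123],0],[[-95,0,-137],0],[[-104,0,-150],0],[[-112,0,-161],0],[[-118,0,-170],0],[[-123,0,-177],0],[[-126,0,-182],0],[[-128,0,-185],0],[[-128,0,-185],0]]'
python3 - <<'E'
from h import *
from model import *
o,R=tool();print(o['gripper_width'],o['contact_force'].round(2),o['q'].round(2))
print(need((.464,.3125,.1165),-55.6))
cam('side');cam('top')
S=table((.4935,.2695),np.radians(34.4))
draw('side',S,(310,70,410,220),4,'b1.png')
draw('top',S,(135,145,245,255),5,'b2.png')
E
```

```text
t: 8.22
eef_pos: [0.4651, 0.3124, 0.2206]
tool_rot: [0.209, -0.209, 0.676, -0.676]
contact_force: [0.6, 0.7, -1.4]
gripper_width: 0.093
0.0925478944019348 [ 0.64  0.74 -1.44] [-1.13  0.33  0.53  1.87 -0.2   0.99 -1.48]
[array([  0.8, 104.1,  -0.7]), 'cur zyaw', np.float64(-55.6), 'world turn', np.float64(0.0), 'tool turn rad', np.float64(-0.0)]
```

View pics/b1.png

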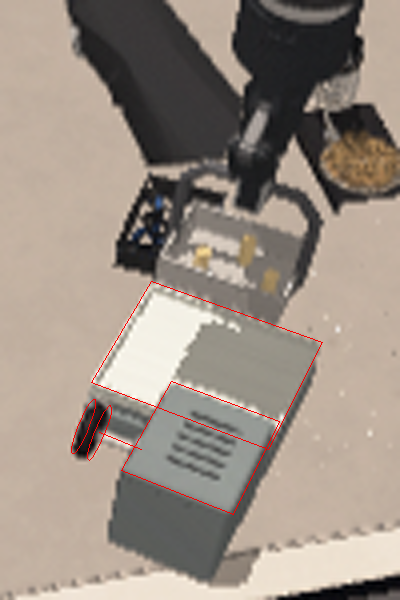

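View pics/b2.png

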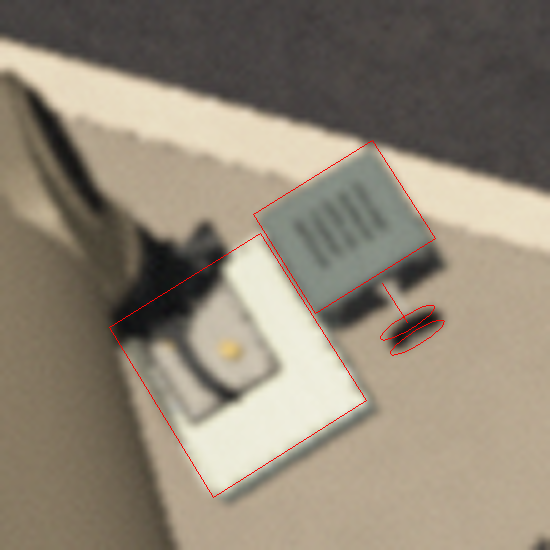

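```bash
python3 -m jog '[[[0,3,0],0],[[0,8,0],0],[[0,16,0],0],[[1,26,-1],0],[[1,37,-1],0],[[1,48,-1],0],[[1,59,-1],0],[[1,70,-1],0],[[1,79,-1],0],[[1,86,-1],0],[[1,91,-1],0],[[1,95,-1],0],[[1,97,-1],0],[[1,97,-1],0],[[1,97,-1],0]]'
python3 - <<'E'
from h import *
o,R=tool();print(o['gripper_width'],o['contact_force'].round(2))
s=cam('side');crop(s,320,100,400,220,5,'b3.png');c=cam('top');crop(c,145,155,235,245,5,'b4.png')
E
```

```text
t: 9.57
eef_pos: [0.464, 0.3124, 0.124]
tool_rot: [0.209, -0.209, 0.676, -0.675]
contact_force: [-0.8, 0.7, -2.1]
gripper_width: 0.089
0.08940845772408784 [-0.76  0.71 -2.1 ]
```

View pics/b3.png

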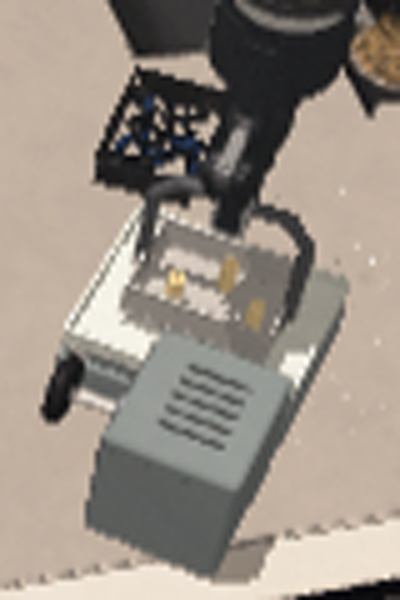

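View pics/b4.png

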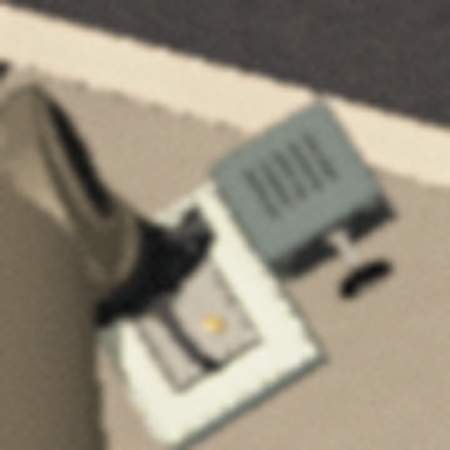

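Well centred above the deck. Lower slowly to contact.

```bash
python3 -m jog '[[[0,2,0],0],[[0,4,0],0],[[0,5,0],0],[[0,6,0],0],[[0,6,0],0],[[0,6,0],0]]'; python3 -m jog '[[[0,1,0],0],[[0,1,0],0],[[0,1,0],0]]'; python3 -m jog '[[[0,1,0],0],[[0,1,0],0],[[0,1,0],0]]'
```

```text
t: 10.17
eef_pos: [0.4637, 0.3122, 0.1176]
tool_rot: [-0.209, 0.209, -0.676, 0.676]
contact_force: [0.0, 0.8, -2.5]
gripper_width: 0.095
t: 10.42
eef_pos: [0.4637, 0.3122, 0.1167]
tool_rot: [-0.209, 0.209, -0.676, 0.676]
contact_force: [0.7, 0.3, -2.0]
gripper_width: 0.092
t: 10.67
eef_pos: [0.4637, 0.3123, 0.1156]
tool_rot: [0.209, -0.209, 0.676, -0.676]
contact_force: [-0.3, 0.8, -1.2]
gripper_width: 0.094
```

```bash
python3 -m jog '[[[0,1,0],0],[[0,1,0],0],[[0,1,0],0]]'; python3 -m jog '[[[0,0.5,0],0],[[0,0.5,0],0],[[0,0.5,0],0]]'
```

```text
t: 10.92
eef_pos: [0.4642, 0.3116, 0.1152]
tool_rot: [-0.209, 0.209, -0.676, 0.676]
contact_force: [-1.2, -4.2, 6.0]
gripper_width: 0.092
t: 11.17
eef_pos: [0.4644, 0.3113, 0.115]
tool_rot: [-0.209, 0.208, -0.676, 0.676]
contact_force: [-2.3, -4.2, 8.0]
gripper_width: 0.096
```

```bash
python3 -m jog '[[[0,-0.5,0],0],[[0,-0.5,0],0]]'; python3 -m jog '[[[0,-0.5,0],0],[[0,-0.5,0],0],[[0,-0.5,0],0],[[0,-0.5,0],0],[[0,-0.5,0],0],[[0,-0.5,0],0],[[0,-0.5,0],0],[[0,-0.5,0],0]]' 45
python3 - <<'E'
from h import *
o,R=tool();print(o['gripper_width'],o['contact_force'].round(2))
s=cam('side');crop(s,320,100,400,220,5,'c3.png');c=cam('top');crop(c,145,155,235,245,5,'c4.png')
E
```

```text
t: 11.33
eef_pos: [0.4642, 0.3118, 0.1152]
tool_rot: [-0.209, 0.208, -0.676, 0.676]
contact_force: [-1.0, -3.8, 6.9]
gripper_width: 0.095
t: 12.0
eef_pos: [0.4637, 0.3123, 0.1151]
tool_rot: [-0.209, 0.209, -0.676, 0.676]
contact_force: [0.5, -0.3, 0.5]
gripper_width: 0.524
0.5242106931252306 [ 0.5  -0.33  0.46]
```

View pics/c3.png

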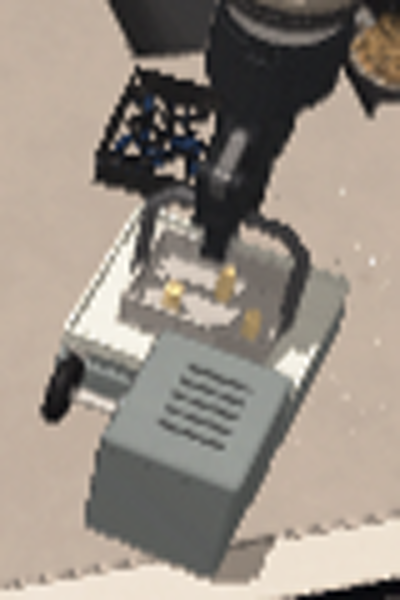

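```bash
python3 -m jog '[[[0,-5,0],0],[[0,-15,0],0],[[0,-30,0],0],[[0,-50,0],0],[[0,-70,0],0],[[0,-90,0],0],[[0,-90,0],0],[[0,-90,0],0]]'
python3 - <<'E'
from h import *
from model import *
k=T((.4935,.2695),np.radians(34.4))
print(k((-.0295,-.066,.205)),need(k((-.0295,-.066,.205)),-55.6))
cam('side')
t=T((.464,.3122),np.radians(34.4))
P=[sq(t,-.048,.048,-.035,.035,.072),[t((-.034,0,.134)),t((.034,0,.134))]]
draw('side',P,(320,100,400,220),5,'d1.png')
E
```

```text
t: 12.77
eef_pos: [0.4645, 0.3128, 0.207]
tool_rot: [0.21, -0.208, 0.676, -0.675]
contact_force: [-0.7, 0.4, -0.0]
gripper_width: 0.528
[0.50644697 0.19837598 0.205     ] [array([ 30. ,   1.8, 118.1]), 'cur zyaw', np.float64(-55.6), 'world turn', np.float64(0.0), 'tool turn rad', np.float64(-0.001)]
```

View pics/d1.png

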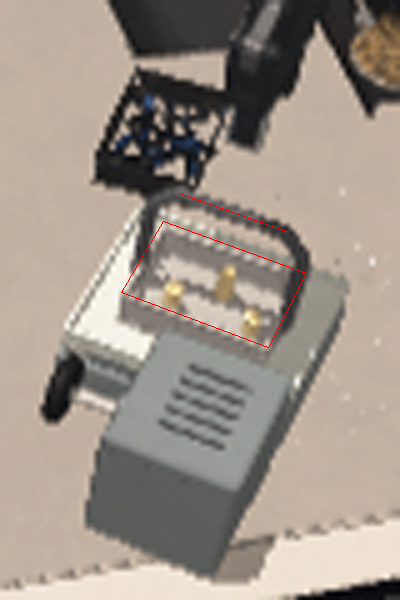

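```bash
python3 -m jog '[[[2,0,10],0],[[6,0,28],0],[[14,0,55],0],[[22,0,85],0],[[28,0,108],0],[[30,0,118],0],[[30,0,118],0],[[30,0,118],0],[[30,0,118],0]]' 20 30
python3 - <<'E'
from h import *
from model import *
k=T((.4935,.2695),np.radians(34.4))
print(need(k((-.0295,-.066,.055)),-55.6),get_obs()['q'].round(2))
cam('side');cam('top')
S=table((.4935,.2695),np.radians(34.4))
draw('side',S,(310,100,400,215),5,'e1.png');draw('top',S,(145,155,235,245),5,'e2.png')
E
```

```text
t: 13.57
eef_pos: [0.5049, 0.1995, 0.2047]
tool_rot: [0.209, -0.21, 0.676, -0.675]
contact_force: [0.2, -0.1, 0.1]
gripper_width: 0.231
[array([ -0.7, 149.7,   1.9]), 'cur zyaw', np.float64(-55.5), 'world turn', np.float64(-0.1), 'tool turn rad', np.float64(0.001)] [-0.95  0.32  0.57  1.93 -0.21  0.95 -1.25]
```

View pics/e1.png

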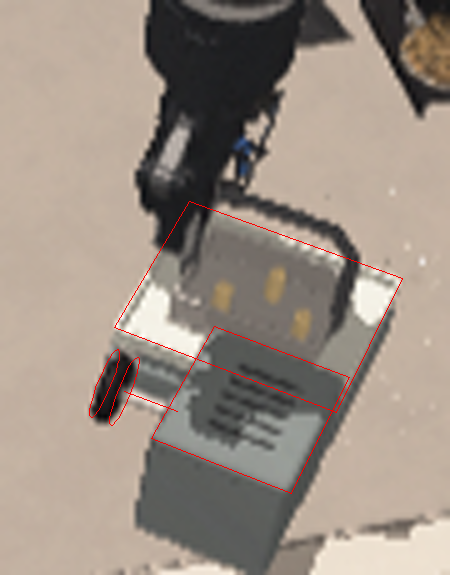

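View pics/e2.png

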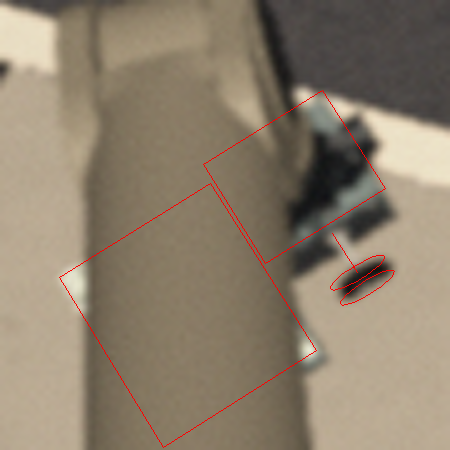

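```bash
python3 -m jog '[[[0,15,0],0],[[-1,40,2],0],[[-1,70,2],0],[[-1,92,2],0],[[-1,104,2],0],[[-1,104,2],0],[[-1,104,2],0]]'
python3 - <<'E'
from h import *
from model import *
k=T((.4935,.2695),np.radians(34.4))
print(need(k((-.0295,-.066,.055)),-55.6))
cam('side');cam('top')
S=table((.4935,.2695),np.radians(34.4))
s=load('side');crop(s,310,140,370,200,9,'f1.png');crop(load('top'),185,180,235,230,9,'f2.png')
E
```

```text
t: 14.25
eef_pos: [0.5075, 0.1974, 0.1013]
tool_rot: [-0.209, 0.209, -0.675, 0.676]
contact_force: [0.1, 0.4, 0.3]
gripper_width: 0.239
[array([ 0.3, 46.3, -1.4]), 'cur zyaw', np.float64(-55.6), 'world turn', np.float64(-0.0), 'tool turn rad', np.float64(0.0)]
```

View pics/f1.png

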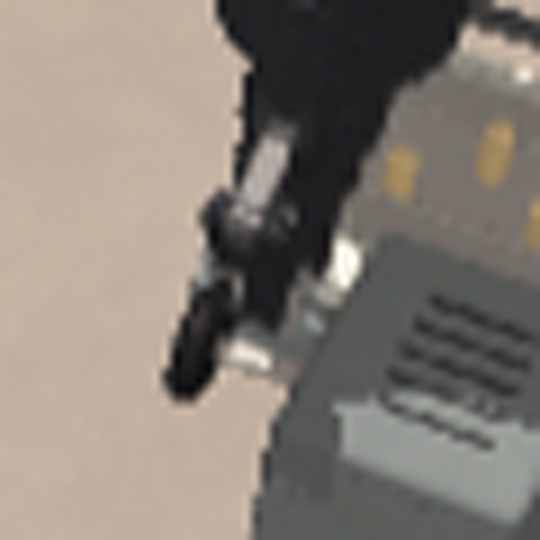

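View pics/f2.png

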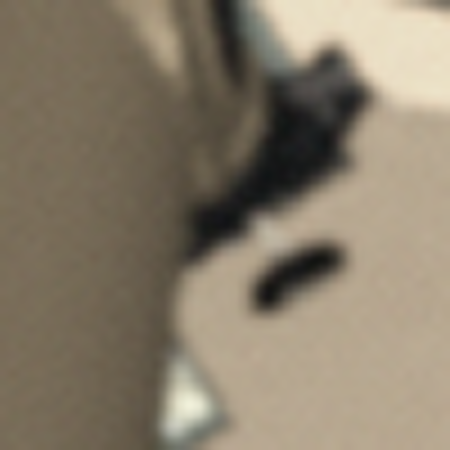

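```bash
python3 -m jog '[[[0,5,-1],0],[[0,10,-1],0],[[0,15,-1],0],[[0,20,-1],0],[[0,22,-1],0],[[0,22,-1],0]]';  python3 -m jog '[[[0,6,0],0],[[0,12,0],0],[[0,18,0],0],[[0,24,0],0],[[0,24,0],0]]'
```

```text
t: 14.85
eef_pos: [0.5065, 0.1974, 0.0785]
tool_rot: [-0.208, 0.209, -0.675, 0.676]
contact_force: [1.0, 0.3, 0.4]
gripper_width: 0.235
t: 15.27
eef_pos: [0.5061, 0.1973, 0.0538]
tool_rot: [-0.208, 0.21, -0.675, 0.676]
contact_force: [0.2, -0.5, 0.1]
gripper_width: 0.234
```

```bash
python3 -m jog '[[[1,3,0],0],[[2,4,0],0],[[3,4,0],0],[[4,4,0],0],[[5,4,0],0],[[5,4,0],0]]';  python3 -m jog '[[[1,0,0],0],[[2,0,0],0],[[3,0,0],0],[[4,0,0],0],[[4,0,0],0]]'
```

```text
t: 15.77
eef_pos: [0.5028, 0.1948, 0.0514]
tool_rot: [0.209, -0.209, 0.676, -0.676]
contact_force: [0.1, 0.4, -0.2]
gripper_width: 0.234
t: 16.18
eef_pos: [0.5017, 0.194, 0.0517]
tool_rot: [0.211, -0.207, 0.676, -0.675]
contact_force: [5.1, 4.0, -4.4]
gripper_width: 0.235
```

```bash
python3 -m jog '[[[1,0,0],0],[[2,0,0],0],[[3,0,0],0],[[4,0,0],0],[[5,0,0],0],[[5,0,0],0]]'; python3 -m jog '[[[1,0,0],0],[[2,0,0],0],[[3,0,0],0],[[4,0,0],0],[[4,0,0],0]]'
python3 - <<'E'
from h import *
cam('side');crop(load('side'),310,140,370,200,9,'g1.png')
E
```

```text
t: 16.68
eef_pos: [0.4943, 0.189, 0.0509]
tool_rot: [-0.208, 0.21, -0.676, 0.676]
contact_force: [-0.3, -0.6, 0.1]
gripper_width: 0.234
t: 17.1
eef_pos: [0.4918, 0.1873, 0.0511]
tool_rot: [-0.209, 0.209, -0.676, 0.676]
contact_force: [-0.2, -0.5, -0.5]
gripper_width: 0.235
```

View pics/g1.png

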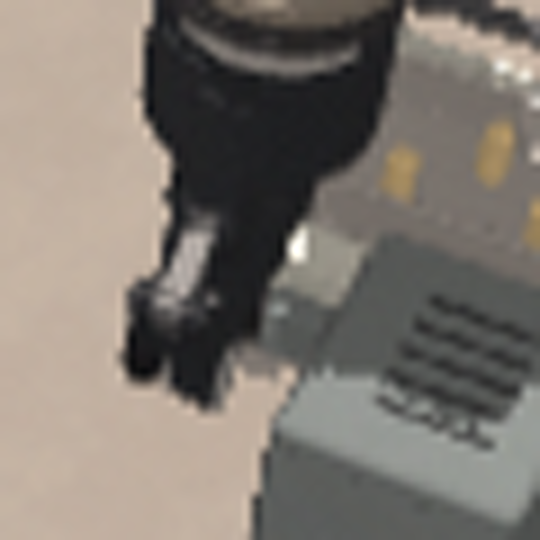

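```bash
python3 -m jog '[[[-3,0,0],0],[[-6,0,0],0],[[-8,0,0],0],[[-8,0,0],0],[[-8,-8,0],0],[[-8,-20,0],0],[[-8,-40,0],0],[[-8,-60,0],0],[[-8,-90,0],0],[[-8,-120,0],0],[[-8,-150,0],0],[[-8,-160,0],0],[[-8,-160,0],0],[[-8,-160,0],0]]'
python3 - <<'E'
from h import *
from model import *
cam('side');S=table((.4935,.2695),np.radians(34.4),kx=-.060); draw('side',S,(310,100,400,215),5,'h1.png')
print(need((.45,0.1,.25)))
E
```

```text
t: 18.32
eef_pos: [0.4987, 0.1921, 0.2118]
tool_rot: [0.209, -0.209, 0.676, -0.675]
contact_force: [0.1, 0.4, -0.6]
gripper_width: 0.234
[array([ 91.6, -39.2,  48.7])]
```

View pics/h1.png

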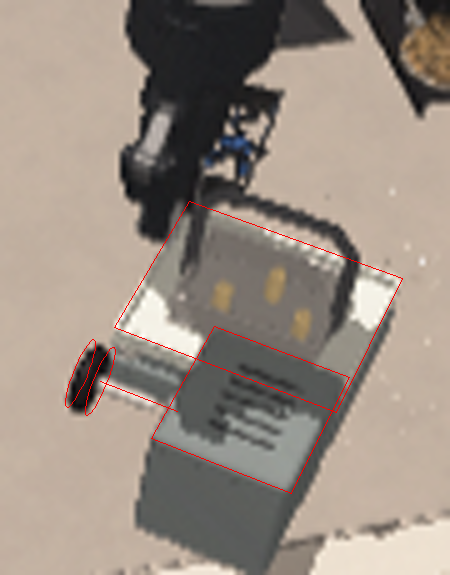

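```bash
python3 -m jog '[[[0,-15,10],0],[[0,-40,30],0],[[0,-40,60],0],[[0,-40,95],0],[[0,-40,130],0],[[0,-40,165],0],[[0,-40,190],0],[[0,-40,200],0],[[0,-40,200],0],[[0,-40,200],0]]'
python3 - <<'E'
from h import *
from model import *
cam('side');cam('top');S=table((.4935,.2695),np.radians(34.4),kx=-.060)
t=T((.464,.3122),np.radians(34.4));S+=[sq(t,-.048,.048,-.035,.035,.072),[t((-.034,0,.134)),t((.034,0,.134))]]
draw('side',S,(310,100,400,215),4,'i1.png');draw('top',S,(145,155,235,245),5,'i2.png')
for n in('top','side'): 
    c=load(n); P=cloud(c).reshape(-1,3); d=(P[:,:2]-[.464,.3122])@np.array([[np.cos(.6),-np.sin(.6)],[np.sin(.6),np.cos(.6)]])
    m=(abs(d[:,0])<.052)&(abs(d[:,1])<.012)&(P[:,2]>.125)&(P[:,2]<.145)
    q=P[m]; print(n,m.sum(),q.mean(0),np.polyfit(d[m,0],q[:,2],1))
o=get_obs();print(o['contact_force'].round(2),abs(o['joint_vel']).max())
crop(load('top'),0,0,560,420,1.4,'i3.png')
E
```

```text
t: 19.2
eef_pos: [0.6107, 0.0274, 0.2497]
tool_rot: [0.208, -0.21, 0.676, -0.675]
contact_force: [-0.4, 0.7, -0.7]
gripper_width: 0.233
top 82 [0.46269504 0.30865535 0.13730536] [-0.00050336  0.13730381]
side 107 [0.46799534 0.31069428 0.13414899] [-0.02034834  0.13419878]
[-0.31 -0.05  0.19] 0.009148993579614333
```

View pics/i1.png

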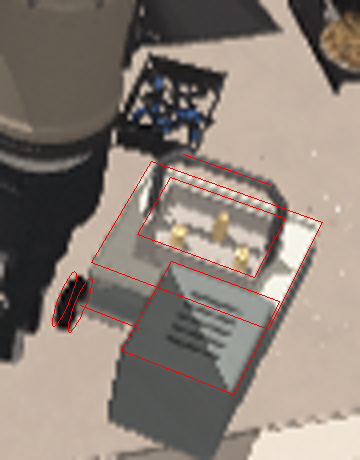

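View pics/i2.png

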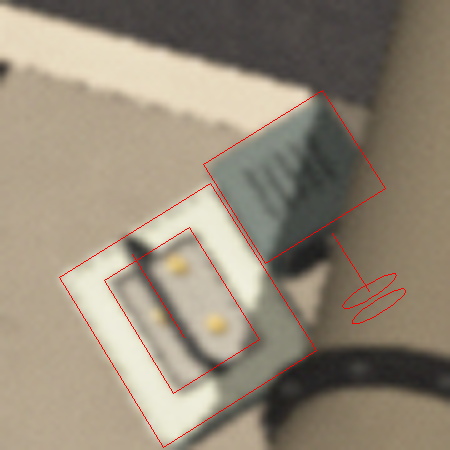

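View pics/i3.png

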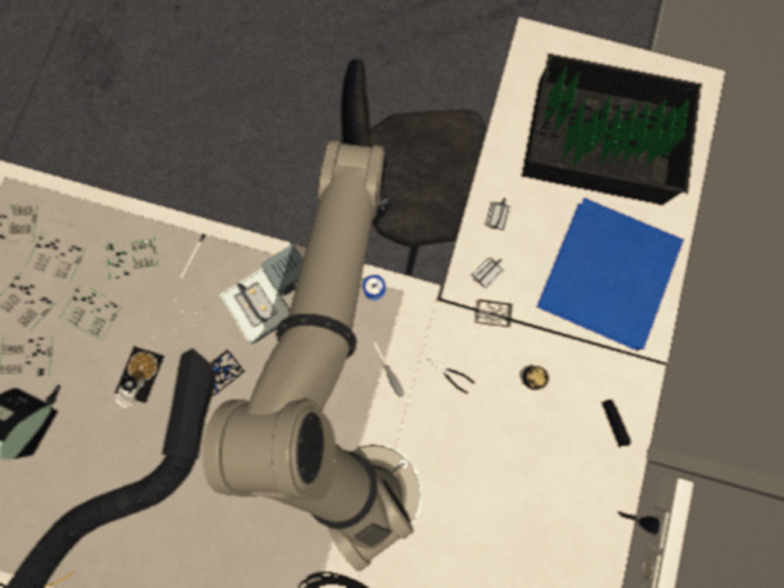

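Both views show the pan flat inside the rim with all three standoffs in it. The knob is out, the bystanders are where they were, and the arm is clear.

```bash
python3 -c "
from station import *
print(hand_in())"
```

```text
the job is handed in; nothing more can be done
None
```

I set the pan on the deck of the vibrating table, switched the table on at the knob, and handed the job in at about 19 s of the allowed 53 s. `hand_in()` gave no verdict.

**Pan:** I picked the largest of the three handled pans, about 100 x 70 mm in depth and the only one holding brass standoffs. I lifted it by the bar and lowered it until it touched the deck, which I felt at about 8 N at the wrist. I then let go and lifted straight clear.

**Knob:** I straddled the stem with the fingers and pulled along the table's -x until it snapped over. I then backed off and moved the arm well away.

**Last checks:**
- **Pan:** it is within a few millimetres of the deck's centre and looks level. Its handle bar measured 134–137 mm above the bench, against 134 mm expected.
- **Standoffs:** all three are inside the pan.
- **Knob:** the side view matches fully out (16 mm). In the last top view the arm hid it.
- **Bystanders:** the nut tray, solder spool and tip cleaner look unmoved by eye in the last top view.
- **Disagreement:** the handle's slope read 0.0005 rad from the top camera and 0.020 rad from the side camera. Both are under the 0.06 rad limit, and I put the difference down to depth noise.

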